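# Take the red roll stamp out of its keyhole rack

### The job

Take the red-handled roll stamp off the steel rack: slide it along its keyhole slot to the wide end and lift it straight up and free. Then set it down gently, upright, inside the yellow-floored tray and let go. Leave the blue-handled stamp hanging where it is.

Things in the scene. Friction and masses are not known exactly. Their poses are not given: they have to be found in the camera images.
- red_stamp_handle (a point): Loose roll stamp, red handle, 0.16 kg, hanging upright in one of the rack's outer slots. Point: middle of the handle, on the axis, z up. Round handle 26 mm wide, 30 mm above to 29 mm below the point; collar 34 mm wide, 29-35 mm below, its underside resting on the rack plate; neck 12 mm wide; head 42 mm wide, 66-80 mm below. Flat foot 80 mm below. Head and collar pass only the wide hole.
- blue_stamp_handle (a point): The same stamp with a blue handle, hanging in the other outer slot; it stays. The point is the middle of its handle, as for the red one.
- rack: Fixed level steel plate 320 (y) x 150 (x) x 8 mm, top 85 mm above the table. Origin: on the table under its centre; yaw varies. Three keyhole slots along rack x, at rack y -95, 0 (empty), +95 mm: wide hole 58 mm across centred at x -30 mm (robot's side), then a slot 18 mm wide to its closed end at x +45 mm. Stamps start at x +12 to +36 mm, handle point 120 mm above the table.
- tray_floor (a point): Fixed square metal tray, 170 mm outside, 162 mm inside, rim 18 mm above the table, yellow floor. The point is the centre of its inner floor, 5 mm above the table; x and y run along its sides. A stamp standing in it has its handle point 80 mm above this point.
Not all that is in view belongs to the job. There is more than one size of the part that bears tray_floor; the job needs the smaller. What is shaped like the part that bears red_stamp_handle but white is not meant.

How it is judged (in metres and radians):
On the way, in this order (a step that is already met when the one before it is completed fails the run):
1. the red stamp is slid to the wide end of its slot, still down in the rack (x of red_stamp_handle in the frame of rack between -0.046 and -0.014 m and z of red_stamp_handle in the frame of rack below 0.145 m), for 0.05 s.
2. the red stamp is lifted up out of the wide hole, clear of the plate (z of red_stamp_handle in the frame of rack above 0.168 m), for 0.05 s.
3. the red stamp is lowered, still in the fingers, to within 20 mm of the tray's floor (not dropped) (horizontal distance between red_stamp_handle and tray_floor below 0.085 m and z of red_stamp_handle in the frame of tray_floor below 0.1 m and contact force between the fingers and red_stamp above 0.5 N), for 0.05 s.
At the end, for the whole second after the job is handed in: The red stamp stands at rest on the tray's floor, wholly inside the rim (its axis within 64 mm of the tray's centre along each side), upright within 10 degrees; the blue stamp still hangs within 20 mm of where it was (x of red_stamp_handle in the frame of tray_floor between -0.064 and 0.064 m and y of red_stamp_handle in the frame of tray_floor between -0.064 and 0.064 m and z of red_stamp_handle in the frame of tray_floor between 0.07 and 0.086 m and angle between red_stamp_handle's own z axis and vertical below 0.17 rad and linear speed of red_stamp below 0.02 m/s and distance of blue_stamp_handle from where it was at the start of the episode below 0.02 m); the robot touches nothing.
It fails at once if the blue stamp is moved by more than 30 mm (distance of blue_stamp_handle from where it was at the start of the episode above 0.03 m).
It also fails if it takes over 45 s, if anything falls off the work surface, if the arm or the gripper's body presses on something with over 40 N, if the wrist force passes 120 N, or if a joint passes its speed limit or range.

### The arm

A 7-joint arm with a two-finger parallel gripper is mounted at the origin on the work surface. World frame = base frame: x ahead of the robot, y to its left, z up, the work surface at z = 0. Lengths are in m, angles in degrees, forces in N, time in s.
With the tool pointing down it reaches from about 0.4 to 0.925 m from the base axis. Payload 4.1 kg.
Tool frame: the origin (TCP) lies at the very end of the fingers, on their centre line; the grasp point (between the pads) lies env.hold_point_z behind it (env.hold_point_z is the distance from the TCP to the grasp point, in m); z points along the fingers, y is the line along which they close (so a half turn about z gives the same grasp; the last joint's range is limited). The gripper opens to 85 mm and grips with 20 to 120 N. Pads are 22 mm wide; open, the fingers measure 114 mm over their backs; the gripper's body (76 mm by 85 mm) begins 54 mm behind the grasp point. The pads swing forward as they close: fully open they stand 13 mm farther back than shut.
Start: joints at [-82.219, 22.827, 2.584, 88.041, -1.071, 69.15, -2.905], TCP at [0.151, 0.632, 0.204] pointing down, gripper open.
Joint ranges: [-161.44, 161.44], [-28.35, 127.94], [-78.24, 83.42], [0, 140.83], [-78.03, 258.03], [13.02, 114.36], [-168.23, 168.23]. Speed limits (degrees/s): [147.25, 147.25, 180, 180, 180, 180, 180].

### API

Orientations are given as [roll, pitch, yaw] about the fixed x, y, z axes, in that order (R = Rz(yaw) Ry(pitch) Rx(roll)).
In Python, from station import env, fingers, planner, cams, workorder gives the robot as it stands. The module is installed in compiled form; this text tells all that it offers. Calls block until the motion is done:
- env.move_ptp(position, orientation): joint-space move of the TCP to a pose.
- env.move_l(position, rotation=None, rate=0.15, until_force=None): straight line of the TCP; rotation=None keeps the orientation; rate is the mean speed in m/s. With until_force (N) it stops when the force on the tool has changed by that much, and returns True; else False.
- env.move_joints(angles): joint-space move.
- fingers.command_gripper(opening, effort=None): finger opening in m; effort is the grip in N (None keeps the last); returns when the fingers have stopped.
- env.hold(seconds).
- planner.solve_ik(position, orientation): joint angles nearest the present ones, or None.
- env.sense(): the state.
- cams.camera(name): name is "scene" or "top"; returns a dict with "img" (420x560x3 uint8, red, green, blue), "range_z" (420x560 float32, m along the optical axis (not along the pixel's ray), 0 where there is no reading), "fx", "fy", "cx", "cy" (pixels), "xyz" and "attitude" of the camera in the world. Camera axes: x right, y down, z forward; pixel columns grow to the right and rows downward; lengths in m; the calibration is good to about 2 mm. A picture is of the moment at which its call begins.
A pose or a line that the arm cannot do raises env.Unreachable and nothing moves.
- workorder.job_done(): hands the job in; it is judged then, once.
The state is a dict: "clock": time; "joint_positions": joint angles; "dq": joint speeds; "tau": joint torques, N m; "tcp_pos": TCP position; "orientation": TCP orientation; "wrist_force": force on the tool from outside, world axes, zero at the start; "torque": the same for the moment, N m; "grip_width": finger opening in m; "grip_force": force on a finger pad.
Only numpy, scipy, OpenCV 4.12 (cv2) and the standard library are available. Lean on these libraries where they do the work, as an engineer would, in place of code of your own. Each camera call takes 0.05 s, during which the arm holds its last target. There are 200 camera calls.

## Working session

There is one attempt and no reset: what is moved stays moved. The work goes in short steps, each a Python script; the robot and the scene stay as the last script left them, time stands still between calls to the robot, and variables do not carry over. Pictures are saved under pics/ and viewed, at most 10 in all, crops included, and the job is handed in when it is done.

```bash
mkdir -p pics; cat > h.py <<'E'
import numpy as np, cv2
from scipy.spatial.transform import Rotation as R
from station import env, fingers, planner, cams, workorder
def cloud(c):
    d=c["range_z"]; v,u=np.mgrid[:420,:560]
    p=np.dstack([(u-c["cx"])/c["fx"]*d,(v-c["cy"])/c["fy"]*d,d])
    a=np.array(c["attitude"])
    M=a if a.shape==(3,3) else R.from_euler("xyz",a,degrees=True).as_matrix()
    return p@M.T+np.array(c["xyz"])
E
python3 - <<'E'
from h import *
for n in ("scene","top"):
    c=cams.camera(n); cv2.imwrite(f"pics/{n}0.png",c["img"][:,:,::-1]); np.save(f"pics/{n}0.npy",cloud(c)); np.save(f"pics/{n}img.npy",c["img"])
    print(n,c["xyz"],c["attitude"],c["fx"],c["cx"],c["cy"])
print(env.sense(),env.hold_point_z)
E
```

```text
scene [0.96423489 0.50176118 0.69714178] [-132.03377265   -0.82675533  135.40521033] 388.2341571700934 273.6299517633466 209.89126797006938
top [0.30310967 0.03493131 1.3430483 ] [-173.06172804   -0.34760766  -91.0559861 ] 506.47927172885943 283.4277900297842 204.69279612568798
{'clock': 0.1, 'joint_positions': array([-82.22031091,  22.867584  ,   2.57973573,  88.10749951,
        -1.07339756,  69.15009447,  -2.90480009]), 'dq': array([-0.01607585, -0.11054272, -0.03600172, -0.1262147 , -0.04473021,
       -0.02189121, -0.05827426]), 'tau': array([ 3.76802258e-03, -4.76261723e+01,  1.37037568e+00, -2.54949421e+01,
        1.20521002e-02,  5.04633441e-03, -9.42903739e-06]), 'tcp_pos': array([0.15102601, 0.63157126, 0.20336402]), 'orientation': array([-1.79899092e+02,  4.90019973e-03,  1.66554438e+02]), 'wrist_force': array([-0.39567202, -0.38837985, -0.07648568]), 'torque': array([0.00971308, 0.00972583, 0.02317005]), 'grip_force': 0.0, 'grip_width': 0.08531558109809725} 0.0187
```

View pics/scene0.png

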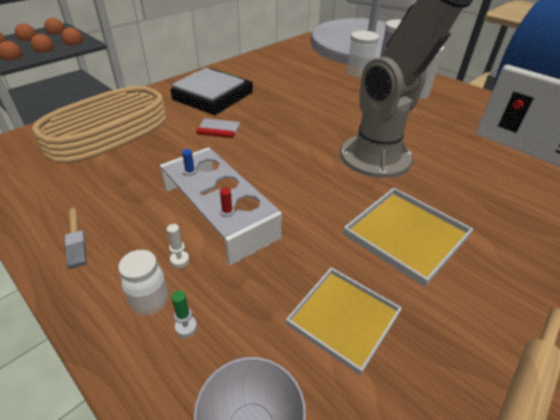

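View pics/top0.png

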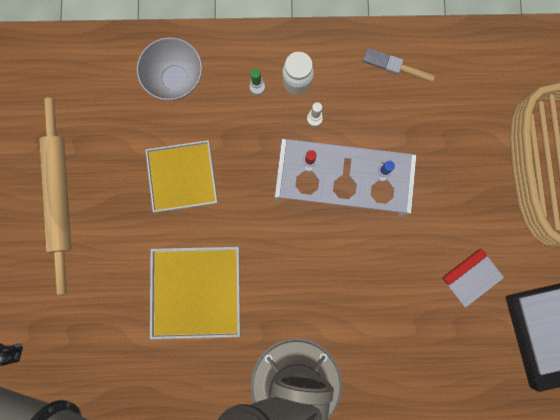

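Candidates, top view pixels: red handle (311,157) in the rack; white (316,110) and green (256,78) loose decoys; blue (388,168) in the rack. The red one in the rack's left outer slot fits. There are two yellow trays: small (181,176) and large (195,293). The small one is meant. I'll confirm in a crop and measure in both views.

```bash
python3 - <<'E'
from h import *
P={n:np.load(f"pics/{n}0.npy") for n in("top","scene")}; I={n:np.load(f"pics/{n}img.npy").astype(int) for n in P}
box={"top":(130,215,140,420),"scene":(140,370,155,410)}
for n in P:
    p=P[n];i=I[n];r,g,b=i[...,0],i[...,1],i[...,2]
    a,z,c,d=box[n]; w=np.zeros(r.shape,bool); w[a:z,c:d]=1
    if n=="scene": w[140:270,340:]=0
    for nm,m in dict(red=(r>120)&(g<60)&(b<60),blue=(b>110)&(r<80)).items():
        m=m&w&(p[...,2]>.08)&(p[...,2]<.17); q=p[m]
        top=q[q[:,2]>np.percentile(q[:,2],98)-.003]
        print(n,nm,len(q),"min",q.min(0).round(4),"max",q.max(0).round(4),"topface",len(top),top.mean(0).round(4), "mid",((top.min(0)+top.max(0))/2).round(4))
    m=w&(abs(p[...,2]-.085)<.005)&(abs(r-b)<40)
    m&=(p[...,0]>.45)&(p[...,0]<.8)
    q=p[m]; rc=cv2.minAreaRect((q[:,:2]*1000).astype(np.float32)); print(n,"rack",len(q),rc,np.median(q[:,2]))
    m=w&(r>150)&(g>100)&(b<70)&(p[...,2]<.02)
    k,l,s,_=cv2.connectedComponentsWithStats(m.astype(np.uint8)); j=1+s[1:,4].argmax(); q=p[l==j]
    print(n,"tray",cv2.minAreaRect((q[:,:2]*1000).astype(np.float32)),np.median(q[:,2]))
im=cv2.imread("pics/top0.png"); 
cv2.imwrite("pics/crop.png",cv2.resize(im[130:220,265:425],None,fx=5,fy=5,interpolation=cv2.INTER_CUBIC))
E
```

```text
top red 53 min [ 0.557  -0.0528  0.1428] max [ 0.5773 -0.0317  0.1551] topface 22 [ 0.567  -0.0427  0.1527] mid [ 0.5668 -0.0432  0.153 ]
top blue 87 min [ 0.5259 -0.24    0.0957] max [ 0.5498 -0.2183  0.1558] topface 34 [ 0.5385 -0.2287  0.1522] mid [ 0.5369 -0.2295  0.1534]
top rack 5627 ((528.69384765625, -134.10220336914062), (344.8361511230469, 151.65965270996094), 82.28778839111328) 0.08553677556183459
top tray ((548.0382690429688, 296.6135559082031), (157.88414001464844, 158.35528564453125), 7.505701541900635) 0.006055213502365708
scene red 55 min [ 0.5551 -0.0536  0.1484] max [ 0.5776 -0.0325  0.1539] topface 46 [ 0.5672 -0.0435  0.1515] mid [ 0.5676 -0.0433  0.1521]
scene blue 47 min [ 0.5292 -0.2389  0.0975] max [ 0.548  -0.2196  0.1539] topface 26 [ 0.5388 -0.2297  0.1522] mid [ 0.5385 -0.23    0.1523]
scene rack 4188 ((618.6494140625, -98.80926513671875), (442.1537170410156, 324.79437255859375), 82.67530822753906) 0.08698644626538177
scene tray ((540.227294921875, 292.4046630859375), (152.21585083007812, 155.6077880859375), 7.523848533630371) 0.007250227381023322
```

View pics/crop.png

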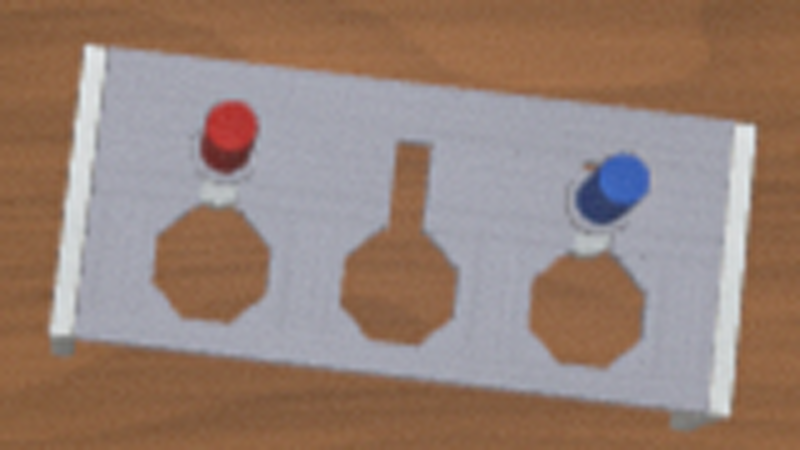

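The crop confirms it: the red handle (crop 231,126) sits in the left outer slot and blue (622,177) in the right one. Hole centres in the crop are about (211,264), (400,286) and (587,308). I'll turn those into the rack frame.

```bash
python3 - <<'E'
from h import *
c=cams.camera("top"); M=R.from_euler("xyz",c["attitude"],degrees=True).as_matrix()
def ray(u,v,z):
    d=M@np.array([(u-c["cx"])/c["fx"],(v-c["cy"])/c["fy"],1]); o=np.array(c["xyz"]); return (o+d*(z-o[2])/d[2])[:2]
f=lambda x,y,z=.085: ray((x+.5)/5-.5+265,(y+.5)/5-.5+130,z)
H=[f(211,264),f(400,286),f(587,308)]; e=f(414,143)
print("holes",np.round(H,4)); d=H[0]-H[2]; print("spacing",np.linalg.norm(d),"yaw from holes",np.degrees(np.arctan2(-d[0],d[1])))
s=e-H[1]; print("slot dir yaw",np.degrees(np.arctan2(s[1],s[0])),np.linalg.norm(s))
C=[f(105,47),f(735,122),f(708,412),f(77,337)]
print("corners",np.round(C,4),np.mean(C,0)); 
for a,b in((0,1),(3,2)): t=C[a]-C[b]; print(np.degrees(np.arctan2(-t[0],t[1])),np.linalg.norm(t))
for y in(82.3,-97.7):
    for p in([.567,-.043,.2],[.567,-.043,.105],[.5,-.036,.105],[.547,.297,.2],[.547,.297,.07]):
        print(y,p,planner.solve_ik(p,[180,0,y]))
E
```

```text
holes [[ 0.5115 -0.0354]
 [ 0.4986 -0.1302]
 [ 0.4858 -0.2239]]
spacing 0.19024206678543126 yaw from holes -7.760405238638168
slot dir yaw -7.4142401843693575 0.07374095848133991
corners [[ 0.6242  0.0159]
 [ 0.5798 -0.3031]
 [ 0.4322 -0.2823]
 [ 0.4756  0.0327]] [ 0.52795045 -0.13418713]
-7.915797928946034 0.3219743034120201
-7.8488547572413285 0.31795671433615047
82.3 [0.567, -0.043, 0.2] [-42.57062944  22.53326008  55.42118277 100.75815225 -20.00140095
  67.2890111   10.99565455]
82.3 [0.567, -0.043, 0.105] [-42.09385184  31.41580013  56.99132064 106.60477986 -30.68305188
  58.93621904  19.9502228 ]
82.3 [0.5, -0.036, 0.105] [-46.17857662  22.07714049  55.82812188 115.40656931 -22.61538437
  53.96546057  13.66455653]
82.3 [0.547, 0.297, 0.2] [-56.73309506  22.94376474  32.58765174  93.0074523  -13.09788423
  67.89413326 -28.94586483]
82.3 [0.547, 0.297, 0.07] [-56.1704157   31.08361904  32.348228   100.31106545 -19.86667303
  54.37946907 -23.51010306]
-97.7 [0.567, -0.043, 0.2] [ 50.02783613  26.33399149 -66.10543848  98.49140625  25.2523615
  71.93768802 150.31191264]
-97.7 [0.567, -0.043, 0.105] [ -49.11756417   42.11737593   72.50778343  106.72545216  -44.43505236
   66.01323029 -148.1046843 ]
-97.7 [0.5, -0.036, 0.105] [ 52.77430791  25.61938831 -66.02416697 113.13744718  27.46381763
  58.94391267 146.31751053]
-97.7 [0.547, 0.297, 0.2] [-34.57690293  20.18469365   2.78742458  92.38549913  -1.04102289
  67.45511394 140.73875132]
-97.7 [0.547, 0.297, 0.07] [-31.29976701  27.25808965  -1.5034429   99.602183     0.86041985
  53.15085894 139.147652  ]
```

```bash
python3 - <<'E'
from h import *
o=[180,0,82.25]; h=env.hold_point_z
env.move_ptp([.567,-.0432,.25],o)
env.move_l([.567,-.0432,.123-h],rate=.12,until_force=8)
s=env.sense(); print(s["clock"],s["tcp_pos"],s["wrist_force"])
fingers.command_gripper(.02,30)
s=env.sense(); print(s["clock"],s["tcp_pos"],s["grip_width"],s["grip_force"],s["wrist_force"])
c=cams.camera("scene"); cv2.imwrite("pics/g.png",cv2.resize(c["img"][120:280,120:320,::-1],None,fx=3,fy=3))
E
```

```text
4.3167 [ 0.56768583 -0.04335857  0.10507399] [-0.1463567   0.18750691 -0.15127053]
4.8917 [ 0.56704238 -0.0431593   0.1045567 ] 0.0247459750799212 29.374680519104004 [-0.87036726  0.56251452  2.42357449]
```

View pics/g.png

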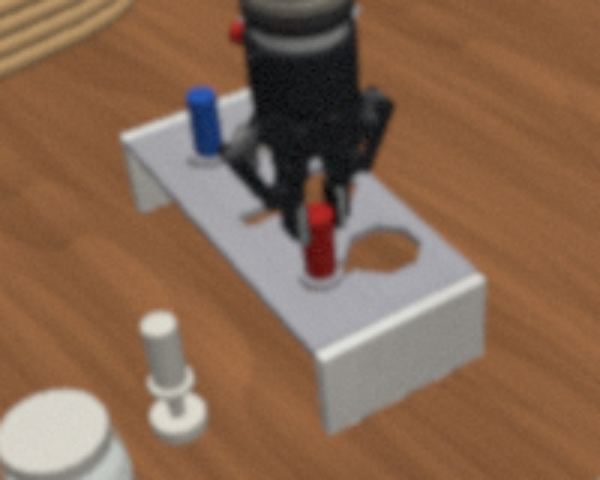

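The fingers hold the red handle (crop 320,240) and blue is untouched. Next is the slide to the wide end.

```bash
python3 - <<'E'
from h import *
p=np.array(env.sense()["tcp_pos"]); a=np.radians(-7.75); d=-.0564*np.array([np.cos(a),np.sin(a),0])
fingers.command_gripper(.02,45)
z0=p[2]+.0005
r=env.move_l([*(p+d)[:2],z0],rate=.05,until_force=25)
env.hold(.2); s=env.sense(); print(r,s["clock"],s["tcp_pos"],p+d,s["grip_width"],s["wrist_force"])
c=cams.camera("scene"); cv2.imwrite("pics/s.png",cv2.resize(c["img"][120:280,120:320,::-1],None,fx=3,fy=3))
P=cloud(c); i=c["img"].astype(int); m=(i[...,0]>120)&(i[...,1]<60)&(i[...,2]<60)&(P[...,2]>.08)&(P[...,2]<.17)&(P[...,0]>.45)
m[:140]=0; q=P[m]; print(len(q),q.min(0),q.max(0))
E
```

```text
False 6.6333 [ 0.51134069 -0.03563594  0.10504626] [ 0.51114621 -0.03555317  0.10455982] 0.02401477159581722 [-0.43155863 -0.86413562 -1.7917891 ]
42 [ 0.5018491  -0.04317144  0.14830808] [ 0.51883684 -0.02378715  0.153981  ]
```

View pics/s.png

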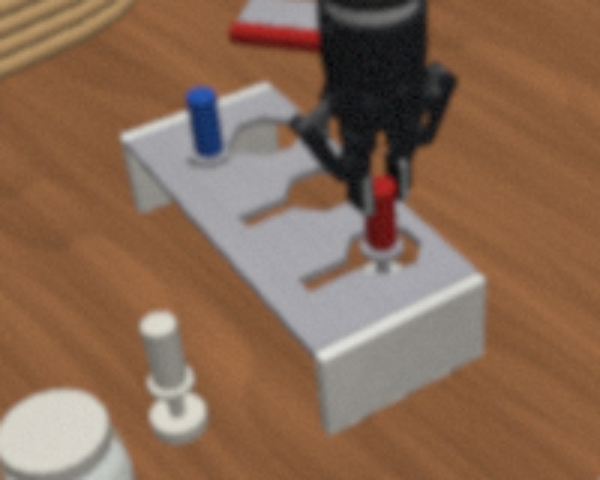

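The stamp is centred over the wide hole (crop 382,245), with its top at (0.510,-0.034,0.154). Now I'll lift it and carry it to just above the tray.

```bash
python3 - <<'E'
from h import *
p=np.array(env.sense()["tcp_pos"])
r=env.move_l([*p[:2],p[2]+.06],rate=.06,until_force=15)
s=env.sense(); print(r,s["tcp_pos"],s["grip_width"],s["wrist_force"])
if not r:
    env.move_l([*p[:2],p[2]+.11],rate=.1)
    env.move_l([.547,.297,p[2]+.11],rate=.12)
    env.hold(.2); s=env.sense(); print(s["clock"],s["tcp_pos"],s["grip_width"],s["grip_force"],s["wrist_force"])
    c=cams.camera("scene"); cv2.imwrite("pics/c.png",cv2.resize(c["img"][180:380,240:440,::-1],None,fx=3,fy=3))
    P=cloud(c); i=c["img"].astype(int); m=(i[...,0]>120)&(i[...,1]<60)&(i[...,2]<60)&(P[...,2]>.18)&(P[...,2]<.3)&(P[...,1]>.2)
    q=P[m]; print(len(q),q.min(0),q.max(0))
E
```

```text
False [ 0.51090581 -0.03564634  0.16465079] 0.024108065662511318 [-0.11935344 -0.21569243 -1.48588892]
11.625 [0.54702361 0.2968536  0.21509237] 0.02456009801182715 44.207907915115356 [ 0.03060516  0.37018685 -2.34367993]
53 [0.53489685 0.29491154 0.24944508] [0.55455669 0.30777827 0.26275914]
```

View pics/c.png

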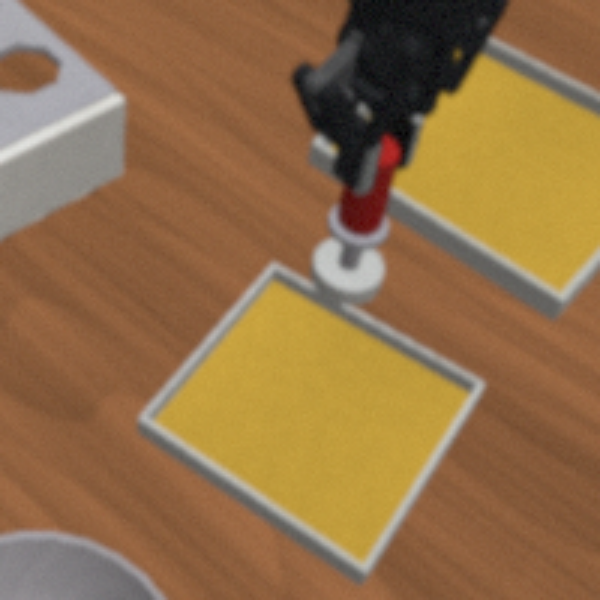

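The stamp is over the tray but may be slightly tilted in the fingers. I'll measure its axis from the head against the handle.

```bash
python3 - <<'E'
from h import *
for n in("scene","top"):
    c=cams.camera(n); P=cloud(c)
    w=(abs(P[...,0]-.547)<.06)&(abs(P[...,1]-.297)<.06)
    for a,b in((.14,.185),(.19,.206),(.206,.238),(.238,.27)):
        m=w&(P[...,2]>a)&(P[...,2]<b); i=c["img"].astype(int)
        if a>.2: m&=(i[...,0]>i[...,1]+50)
        q=P[m]
        if len(q): print(n,a,len(q),q.min(0).round(4),q.max(0).round(4))
E
```

```text
scene 0.14 411 [0.5269 0.2754 0.1517] [0.5672 0.3155 0.1845]
scene 0.19 119 [0.5332 0.279  0.1974] [0.5642 0.3116 0.2059]
scene 0.206 163 [0.5439 0.2876 0.207 ] [0.5598 0.3075 0.2376]
scene 0.238 112 [0.5337 0.2936 0.2396] [0.5554 0.3078 0.263 ]
top 0.14 133 [0.528  0.2753 0.1518] [0.5668 0.3132 0.1702]
top 0.19 48 [0.5322 0.2798 0.1967] [0.5639 0.3049 0.2059]
top 0.206 17 [0.537  0.2826 0.2116] [0.5469 0.2925 0.2374]
top 0.238 53 [0.5352 0.2834 0.2382] [0.5572 0.295  0.2698]
```

The axis is vertical: head and collar centres agree to within 2 mm. I'll lower it gently.

```bash
python3 - <<'E'
from h import *
env.move_l([.547,.297,.085],rate=.1); env.hold(.2)
r=env.move_l([.547,.297,.060],rate=.02,until_force=3)
env.hold(.15); s=env.sense(); print(r,s["clock"],s["tcp_pos"],s["grip_force"],s["wrist_force"])
fingers.command_gripper(.06); env.hold(.2)
fingers.command_gripper(.085)
z=env.sense()["tcp_pos"][2]
env.move_l([.547,.297,z+.03],rate=.06); env.move_l([.547,.297,.25],rate=.15)
env.move_l([.40,.36,.25],rate=.15)
env.hold(.3)
s=env.sense(); print(s["clock"],s["wrist_force"])
c=cams.camera("scene"); cv2.imwrite("pics/e.png",c["img"][:,:,::-1])
P=cloud(c); i=c["img"].astype(int); m=(i[...,0]>120)&(i[...,1]<60)&(i[...,2]<60)&(P[...,2]>.03)&(P[...,2]<.3)&(P[...,1]>.2)&(abs(P[...,0]-.547)<.1)
q=P[m]; print(len(q),q.min(0),q.max(0))
E
```

```text
True 14.4 [0.54690403 0.29699564 0.06864283] 44.903390407562256 [-1.07377071 -0.08325759  5.33882483]
18.7417 [0.43916034 0.32116995 0.59429281]
93 [0.53758104 0.28523763 0.11120573] [0.55875245 0.30676394 0.1177848 ]
```

View pics/e.png

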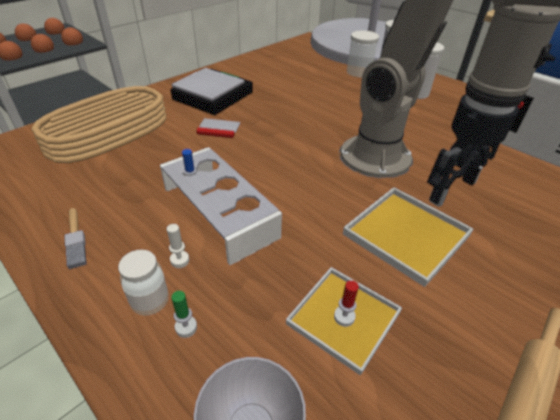

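The red stamp stands upright in the small tray (349,300) with its top at z≈0.116. Blue still hangs at (188,160), and the gripper is clear.

```bash
python3 -c "
from station import workorder
print(workorder.job_done())"
```

```text
the job is handed in; nothing more can be done
None
```

The red stamp is off the rack and standing upright in the smaller yellow tray, the blue stamp was left hanging in place, and the job is handed in (no verdict was returned).

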